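Sort left- and right-hand hinge brackets

ROBOT

A 7-joint arm with a two-finger parallel gripper is mounted at the origin on the work surface. World frame = base frame: x ahead of the robot, y to its left, z up, the work surface at z = 0. Lengths are in m, angles in degrees, forces in N, time in s.
With the tool pointing down it reaches from about 0.4 to 0.85 m from the base axis. Payload 6.9 kg.
Tool frame: the origin (TCP) lies at the very end of the fingers, on their centre line; the grasp point (between the pads) lies 19 mm behind it; y points along the fingers, x is the direction in which the jaws open and shut, and the axes are right-handed (so a half turn about y gives the same grasp; the last joint's range is limited). The gripper opens to 85 mm and grips with 20 to 120 N. Pads are 22 mm wide; open, the fingers measure 114 mm over their backs; the gripper's body (76 mm by 85 mm) begins 54 mm behind the grasp point. The pads swing forward as they close: fully open they stand 13 mm farther back than shut.
Start: joints at [-64.143, 29.078, -13.613, 85.955, 7.202, 65.827, -8.869], TCP at [0.212, 0.588, 0.231] pointing down, gripper open.
Joint ranges: [-176.47, 176.47], [-13.61, 117.27], [-81.72, 77.17], [0.22, 143.17], [-87.28, 267.28], [10, 112.55], [-165.47, 165.47]. Speed limits (degrees/s): [136.94, 136.94, 180, 180, 180, 180, 180].

INTERFACE

Orientations are given as a 3x3 rotation matrix whose columns are the frame's x, y, z axes.
In Python, from plant import r gives the robot as it stands.
- The arm moves only by the tool carry_out, never from a script. Its argument "series" is a list of rows, each a list of 3 entries, a list of its own where there are three numbers: the turn, a rotation vector about the tool's x, y, z in degrees, then the shift along the tool's x, y, z in m, then the opening in per cent of the stroke, from 0 (shut) to 100 (fully open). A call has 1 to 20 rows; each row is the pose to reach, as a shift and turn from the pose commanded when the call began, along the tool's axes at that moment; what a row does not reach only later rows make up. A row lasts 1/12 s, in which the tool goes at most 41.7 mm and 7.16 degrees, less where a joint would pass 70% of its speed; a pose out of reach is approached as far as the arm can. A call with a gripper value outside its range is refused whole. The fingers move at their own pace and stop on an object; the grip force is fixed at half the most. Time passes only in rows, so rows that repeat a pose let the fingers close. It gives the time, the measured TCP pose, the force and the opening at its end, in the units of the state.
- r.get_obs(): the state, without advancing time (a new reading comes with each control period).
- r.read_camera(name): name is "side" or "top" or "wrist"; returns a dict with "pixels" (480x640x3 uint8, red, green, blue), "fx", "fy", "cx", "cy" (pixels), "k1" (the pictures are not rectified: a ray, as slopes to the right and down, at radius r is drawn at 1 + k1 r^2 times it, then the intrinsics apply), "xyz" and "attitude" of the camera in the world; the wrist camera has in their place "mount" (4x4, takes a point from camera to tool coordinates, whose origin is the TCP and whose axes are the tool frame's). Camera axes: x right, y down, z forward; pixel columns grow to the right and rows downward; lengths in m; the calibration is good to about 2 mm. A picture is of the moment at which its call begins: read the wrist's pose just before it. There is no depth.
- r.job_done(): hands the job in, once; it reports no verdict.
The state is a dict: "time_s": time; "qpos": joint angles; "joint_vel": joint speeds; "joint_efforts": joint torques, N m; "eef_pos": TCP position; "eef_rot": TCP orientation; "force": force on the tool from outside, world axes, zero at the start; "moment": the same for the moment, N m; "gripper_width": finger opening in m.
Only numpy, scipy, OpenCV 4.12 (cv2) and the standard library are available. Lean on these libraries where they do the work, as an engineer would, in place of code of your own. Each camera call takes 0.05 s, during which the arm holds its last target.

TASK

Sort the two one-sided hinge brackets: lay the left-hand one flat on its base in the blue bay of the twin bin and the right-hand one flat on its base in the red bay, and leave the two-sided bracket where it lies. Seen from above with its barrel end pointing away from you, a left-hand bracket has its barrel on the left, a right-hand one on the right.

Things in the scene. Friction and masses are not known exactly. Their poses are not given: they have to be found in the camera images.
- bracket_left: Left-hand hinge bracket, bare steel, 0.4 kg, lying on its base plate (100 x 30 x 6 mm; origin: centre of its underside, z up). Upright web to grip from above: 8 mm thick, y = 0, x = -48 to 24, z = 6 to 44 mm; grip near x = -5 (balance point x = 6, y = 12). At the +x end a lug, 6 mm thick, x = 15 to 50, reaches y = +55 mm and bears an upright barrel, 20 mm across, top at z = 36, at x = 35, y = +44 mm.
- bracket_right: Right-hand hinge bracket, the exact mirror image of bracket_left: same material, sizes, web and origin, but lug and barrel on the -y side (lug to y = -55 mm, barrel at x = 35, y = -44 mm).
- bracket_double: Two-sided hinge bracket, 0.5 kg, loose: same plate, web and origin, but with a lug and barrel on both sides (barrels at x = 35, y = +44 and -44 mm). It belongs in neither bay.
- twin_bin: Open plastic twin bin fixed to the bench, 162 x 378 x 45 mm (x, y, z), origin at the centre of its underside; floor 4 mm, walls 6 mm thick. A grey divider at y = 0 parts it into two bays, each 150 x 180 mm inside: the blue bay, centred at y = +93 mm, for left-hand brackets; the red bay, at y = -93 mm, for right-hand ones.
Not all that is in view belongs to the job. What is shaped like the bracket_left but brown or purple is not meant. Leave any turquoise look-alike of the bracket_right alone.

How it is judged (in metres and radians):
At the end, for the whole second after the job is handed in: The left-hand bracket lies at rest on the floor of the blue bay and the right-hand bracket on the floor of the red bay, each flat on its base plate, web up (tilt under 10 degrees, underside within 8 mm of the bay's floor), and the two-sided bracket is within 20 mm of where it started (y of bracket_left in the frame of twin_bin between 0.003 and 0.186 m and x of bracket_left in the frame of twin_bin between -0.075 and 0.075 m and z of each of bracket_left, bracket_right in the frame of twin_bin below 0.012 m and angle between each of bracket_left, bracket_right's own z axis and vertical below 0.17 rad and linear speed of each of bracket_left, bracket_right below 0.02 m/s and y of bracket_right in the frame of twin_bin between -0.186 and -0.003 m and x of bracket_right in the frame of twin_bin between -0.075 and 0.075 m and distance of bracket_double from where it was at the start of the episode below 0.02 m); the robot touches nothing.
It fails at once if the two-sided bracket is moved from its place by more than 20 mm (distance of bracket_double from where it was at the start of the episode above 0.02 m).
It also fails if it takes over 53 s, if anything falls off the work surface, if the arm or the gripper's body presses on something with over 40 N, if the wrist force passes 120 N, or if a joint passes its speed limit or range.

## Working session

There is one attempt and no reset: what is moved stays moved. The work goes in short steps, Python scripts to look and compute and a tool call to move; the robot and the scene stay as the last step left them, time stands still between calls to the robot, and variables do not carry over. Pictures are saved under pics/ and viewed, and the job is handed in when it is done.

Besides the shell and the picture viewer there is one more tool, called after ">>>" as name(argument=value, ...), one argument or row to a line, values as JSON. carry_out: Moves the arm, as the interface text tells. Its arguments: {"type":"object","properties":{"series":{"type":"array"}},"required":["series"]}

```bash
mkdir -p pics; ls; python3 - <<'E'
from plant import r
import cv2
o=r.get_obs()
for k,v in o.items(): print(k,v)
for n in ("top","side","wrist"):
    c=r.read_camera(n)
    cv2.imwrite(f"pics/{n}0.png",c["pixels"][:,:,::-1])
    print(n,{k:v for k,v in c.items() if k!="pixels"})
E
```

```text
pics
time_s 0.0
qpos [-64.14410946  29.12556595 -13.60901274  86.00987105   7.20216388
  65.82768282  -8.87209246]
joint_vel [-0.02729682 -0.05410166  0.02439365  0.04973304  0.01786034 -0.0728808
 -0.01209932]
joint_efforts [-6.46953322e-04 -6.20606089e+01 -2.18678847e+00 -2.49651736e+01
  1.26858603e-02  1.20838091e-02  2.73569634e-05]
eef_pos [0.21172652 0.58749403 0.2304223 ]
eef_rot [[ 3.38948445e-01 -5.78720590e-04 -9.40804771e-01]
 [ 9.40803190e-01 -1.72532762e-03  3.38948936e-01]
 [-1.81935318e-03 -9.99998344e-01 -4.03349354e-05]]
force [ 0.25921928 -0.56705236 -0.18607078]
moment [-0.0198793   0.06919887  0.00467012]
gripper_width 0.08537287701732985
top {'fx': 601.4684495248093, 'fy': 601.4684495248093, 'cx': 316.4498455612904, 'cy': 238.2010285604267, 'k1': -0.0003076695748758865, 'xyz': array([ 0.2977592 , -0.00519706,  1.0625279 ]), 'attitude': array([[ 0.02101858, -0.9863795 ,  0.16313704],
       [-0.99948417, -0.0167677 ,  0.02739057],
       [-0.02428206, -0.1636286 , -0.98622313]])}
side {'fx': 557.133673925115, 'fy': 557.133673925115, 'cx': 311.5079853391027, 'cy': 244.57849100385783, 'k1': 0.04827332282323621, 'xyz': array([ 0.08828525, -0.5195219 ,  0.82414691]), 'attitude': array([[ 0.7953938 , -0.47003137,  0.38264765],
       [-0.60608678, -0.61968587,  0.4986464 ],
       [ 0.00274189, -0.62853793, -0.7777741 ]])}
wrist {'fx': 331.06523135794333, 'fy': 331.06523135794333, 'cx': 319.83360049305395, 'cy': 237.4854139044019, 'k1': -0.049375672572848306, 'mount': array([[ 9.99999948e-01,  1.63435833e-04,  2.76979259e-04,
         3.23381485e-04],
       [-2.19809606e-04, -2.81343742e-01,  9.59607029e-01,
        -1.42706150e-01],
       [ 2.34760555e-04, -9.59607041e-01, -2.81343691e-01,
         7.08877214e-02],
       [ 0.00000000e+00,  0.00000000e+00,  0.00000000e+00,
         1.00000000e+00]])}
```

View pics/top0.png

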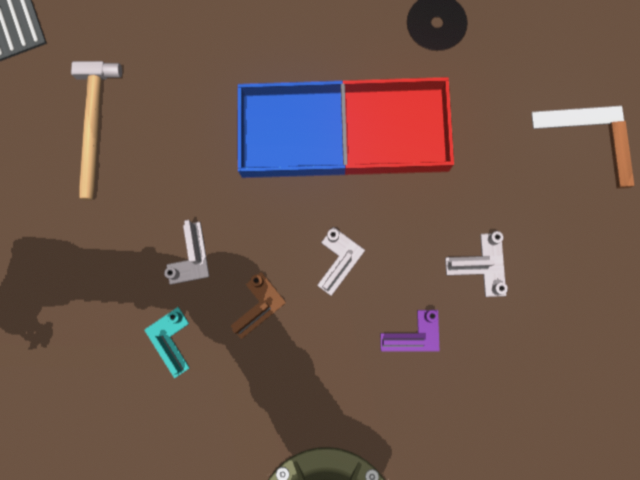

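View pics/side0.png

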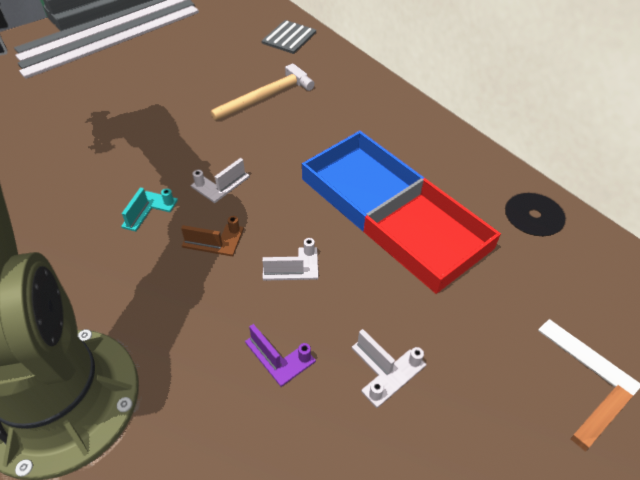

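View pics/wrist0.png

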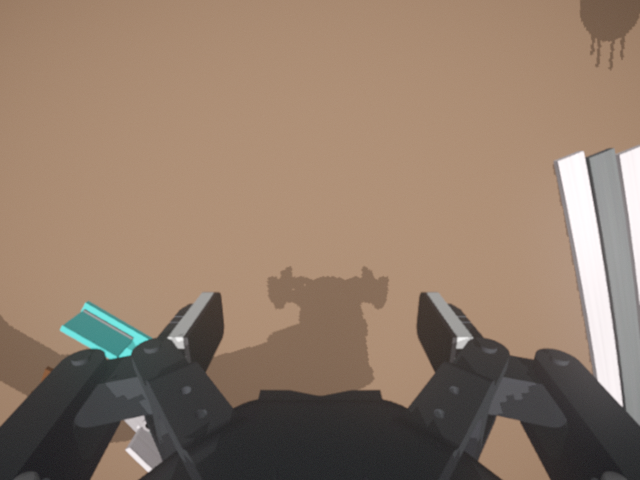

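```bash
python3 - <<'E'
import cv2,numpy as np
t=cv2.imread("pics/top0.png")
a=t[205:305,140:240];b=t[210:310,290:390]
cv2.imwrite("pics/crops0.png",np.hstack([cv2.resize(a,(400,400),interpolation=cv2.INTER_CUBIC),cv2.resize(b,(400,400),interpolation=cv2.INTER_CUBIC)]))
s=cv2.imread("pics/side0.png")
cv2.imwrite("pics/crops1.png",np.hstack([cv2.resize(s[140:215,170:270],(400,300),interpolation=cv2.INTER_CUBIC),cv2.resize(s[220:295,240:340],(400,300),interpolation=cv2.INTER_CUBIC)]))
E
```

```text
(no output)
```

View pics/crops0.png

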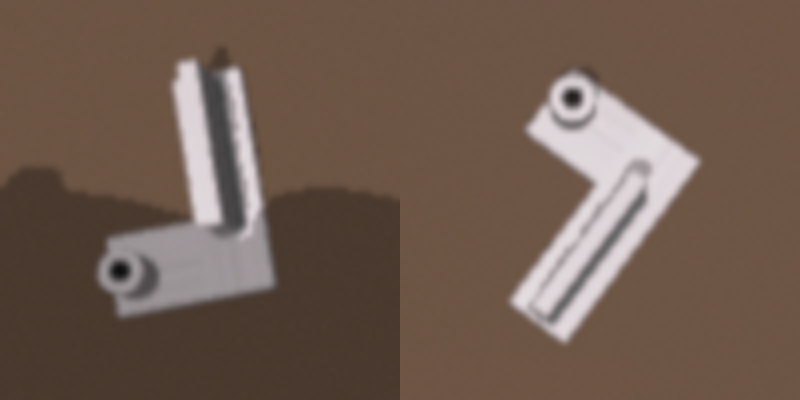

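View pics/crops1.png

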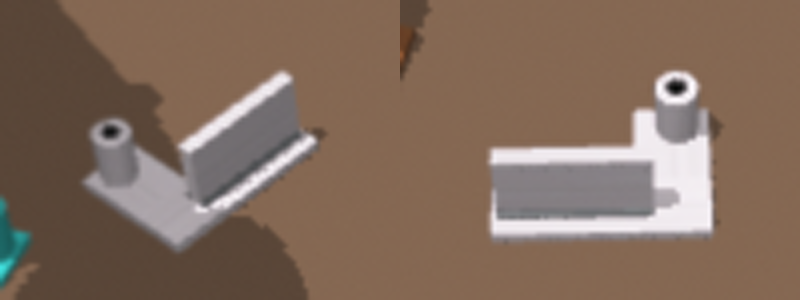

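```bash
cat > h.py <<'E'
import numpy as np,cv2
from scipy.optimize import least_squares
from scipy.spatial.transform import Rotation as Ro
from plant import r
CAM={}
def cam(n):
    if n not in CAM: CAM[n]=r.read_camera(n)
    return CAM[n]
def proj(n,P):
    c=cam(n);p=(np.atleast_2d(P)-c["xyz"])@c["attitude"]
    s=p[:,:2]/p[:,2:];s=s*(1+c["k1"]*(s**2).sum(1,keepdims=True))
    return s*[c["fx"],c["fy"]]+[c["cx"],c["cy"]]
def Rz(a): return np.array([[np.cos(a),-np.sin(a),0],[np.sin(a),np.cos(a),0],[0,0,1]])
def world(q,L): return np.array(L)@Rz(q[2]).T+[q[0],q[1],q[3] if len(q)>3 else 0]
def fit(obs,q0):
    # obs: list (camname, localxyz mm, px)
    def f(q): return np.concatenate([proj(n,world(q,np.array([L])/1000.))[0]-p for n,L,p in obs])
    s=least_squares(f,q0,loss="soft_l1")
    return s.x,f(s.x).reshape(-1,2)
E
cat > m1.py <<'E'
from h import *
def cr(o,c): return (np.array(c)+.5)/4-.5+np.array(o)
def go(name,T,S,to,so,q0):
    obs=[("top",L,cr(to,c)) for L,c in T]+[("side",L,cr(so,c)) for L,c in S]
    for lab,o in (("all",obs),("top",obs[:len(T)]),("side",obs[len(T):])):
        q,e=fit(o,q0); print(name,lab,q[:2].round(4),np.degrees(q[2]).round(1)); 
        if lab=="all": print(e.round(1).tolist())
go("R",[((35,-44,36),(120,270)),((50,15,6),(275,287)),((50,-55,6),(118,317)),((-50,15,6),(238,68))],
 [((35,-44,36),(111,132)),((-48,0,44),(287,75)),((24,0,44),(185,147)),((50,15,6),(180,243)),((-50,15,6),(316,138)),((50,-55,6),(84,182))],(140,205),(170,140),[.45,.22,3.0])
go("L",[((35,44,36),(172,97)),((50,-15,6),(300,160)),((-50,15,6),(110,300)),((-50,-15,6),(165,343)),((15,55,6),(127,130)),((24,0,44),(242,165))],
 [((35,44,36),(277,87)),((-50,-15,6),(90,235)),((50,-15,6),(312,232)),((-48,0,44),(91,155)),((24,0,44),(253,155))],(290,210),(240,220),[.45,0,-.5])
o=[("top",(81,189,45),(238,85)),("top",(81,-189,45),(450,78)),("top",(-81,-189,45),(453,172)),("top",(-81,189,45),(239,177))]
q,e=fit(o,[.65,0,0]);print("bin",q[:2],np.degrees(q[2]));print(e.round(1).tolist())
E
python3 m1.py
```

```text
R all [0.4482 0.2394] 192.5
[[0.3, -0.3], [0.1, -1.0], [0.5, -0.7], [0.1, -0.6], [-0.6, 0.0], [-0.4, -0.3], [-0.5, 0.4], [-1.0, 0.4], [-0.1, 0.2], [-0.6, -0.4]]
R top [0.4469 0.2397] 192.2
R side [0.4493 0.2391] 193.1
L all [ 0.4219 -0.0205] -35.8
[[0.4, -0.2], [0.1, -0.1], [0.2, -0.2], [0.1, -0.7], [-0.1, -0.4], [-0.3, 2.2], [-0.3, 0.2], [-0.1, 0.0], [0.0, -0.4], [-0.3, 0.5], [0.0, -0.3]]
L top [ 0.4218 -0.0204] -35.5
L side [ 0.4221 -0.0206] -36.4
bin [ 0.66446432 -0.02259364] 2.1101685934697096
[[0.3, 2.2], [-0.3, 4.0], [1.5, -2.1], [-1.2, -2.4]]
```

```bash
python3 - <<'E'
import cv2
t=cv2.imread("pics/top0.png")
cv2.imwrite("pics/bin0.png",cv2.resize(t[65:190,225:465],(720,375),interpolation=cv2.INTER_CUBIC))
E
```

```text
(no output)
```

View pics/bin0.png

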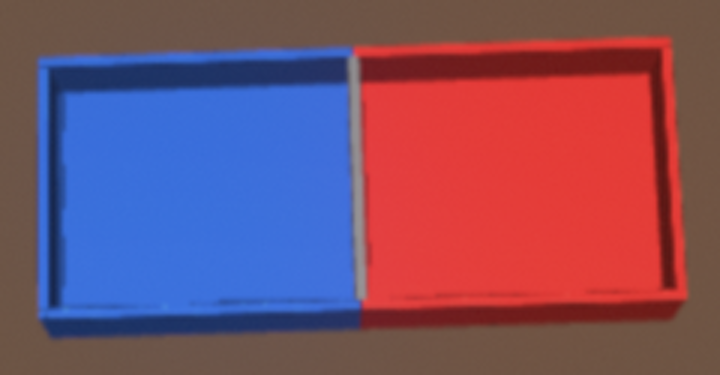

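```bash
cat > m2.py <<'E'
from h import *
cr=lambda c:(np.array(c)+.5)/3-.5+np.array([225,65])
o=[("top",(81,189,45),cr((40,59))),("top",(81,-189,45),cr((671,40))),("top",(-81,-189,45),cr((687,298))),("top",(-81,189,45),cr((40,315))),
("top",(-81,189,0),cr((53,337))),("top",(-81,-189,0),cr((675,320)))]
q,e=fit(o,[.65,0,0]);print("bin",q[:2],np.degrees(q[2]));print(e.round(1).tolist())
for n,l in (("blue",(0,93,4)),("red",(0,-93,4))): print(n,world(q,np.array([l])/1000).round(4), proj("side",world(q,np.array([l])/1000)).round(0))
for s in [(81,189,45),(81,-189,45),(-81,-189,45),(-81,189,45)]: print(s,proj("side",world(q,np.array([s])/1000)).round(1))
E
python3 m2.py
```

```text
bin [ 0.67314106 -0.02198036] 2.46503904791428
[[-0.1, -1.0], [0.6, -1.2], [0.7, 0.4], [-0.1, 0.8], [-0.7, 0.2], [-0.3, 0.1]]
blue [[0.6691 0.0709 0.004 ]] [[361. 185.]]
red [[ 0.6771 -0.1149  0.004 ]] [[427. 238.]]
(81, 189, 45) [[359.3 129.8]]
(81, -189, 45) [[500.9 233.3]]
(-81, -189, 45) [[440.4 279.6]]
(-81, 189, 45) [[300.9 162.9]]
```

```bash
cat >> h.py <<'E'
def plan(q,lx,z,byaw=None,flip=False):
    """bracket pose q=(x,y,yaw rad): tool pose gripping local (lx,0) at TCP height z; prints turn/shift"""
    o=r.get_obs();R0=np.array(o["eef_rot"]);p0=np.array(o["eef_pos"])
    a=q[2]+np.pi/2
    p=world(q,[[lx,0,0]])[0];p[2]=z
    best=None
    for k in (0,np.pi):
        x=np.array([np.cos(a+k),np.sin(a+k),0]);y=np.array([0,0,-1.]);Rt=np.stack([x,y,np.cross(x,y)],1)
        t=np.degrees(Ro.from_matrix(R0.T@Rt).as_rotvec())
        if best is None or np.linalg.norm(t)<np.linalg.norm(best): best=t
    print("time",o["time_s"],"tcp",p0.round(4),"w",round(o["gripper_width"],4),"F",np.round(o["force"],1),"q",np.round(o["qpos"],0))
    print("turn",best.round(2),"shift",(R0.T@(p-p0)).round(4),"world target",p.round(4))
E
python3 -c "
from h import *
plan([.4482,.2394,np.radians(192.5)],-.005,.15)"
```

```text
time 0.35 tcp [0.2118 0.5879 0.2311] w 0.0855 F [ 0.1 -0.2 -1.4] q [-64.  29. -14.  86.   7.  66.  -9.]
turn [-1.000e-02 -3.231e+01 -3.000e-02] shift [-0.245   0.0812 -0.3447] world target [0.4531 0.2405 0.15  ]
```

>>> carry_out(
  series=[
    [[0,-32.3,0],[-0.245,0.081,-0.345],60],
    [[0,-32.3,0],[-0.245,0.081,-0.345],60],
    [[0,-32.3,0],[-0.245,0.081,-0.345],60],
    [[0,-32.3,0],[-0.245,0.081,-0.345],60],
    [[0,-32.3,0],[-0.245,0.081,-0.345],60],
    [[0,-32.3,0],[-0.245,0.081,-0.345],60],
    [[0,-32.3,0],[-0.245,0.081,-0.345],60],
    [[0,-32.3,0],[-0.245,0.081,-0.345],60],
    [[0,-32.3,0],[-0.245,0.081,-0.345],60],
    [[0,-32.3,0],[-0.245,0.081,-0.345],60],
    [[0,-32.3,0],[-0.245,0.081,-0.345],60],
    [[0,-32.3,0],[-0.245,0.081,-0.345],60],
    [[0,-32.3,0],[-0.245,0.081,-0.345],60],
    [[0,-32.3,0],[-0.245,0.081,-0.345],60],
    [[0,-32.3,0],[-0.245,0.081,-0.345],60],
    [[0,-32.3,0],[-0.245,0.081,-0.345],60],
  ],
)

```text
time_s: 1.68
eef_pos: [0.4527, 0.2421, 0.1506]
eef_rot: [[-0.219, 0.0, -0.976], [0.976, 0.001, -0.219], [0.001, -1.0, -0.0]]
force: [-0.3, 0.0, -0.7]
gripper_width: 0.0513
```

```bash
cat >> h.py <<'E'
def snap(fn,names=("wrist",)):
    ims=[r.read_camera(n)["pixels"][:,:,::-1] for n in names]
    im=np.hstack(ims)
    if im.shape[1]>800: im=cv2.resize(im,None,fx=800/im.shape[1],fy=800/im.shape[1],interpolation=cv2.INTER_AREA)
    cv2.imwrite(fn,im)
def wproj(P):
    o=r.get_obs();R0=np.array(o["eef_rot"]);p0=np.array(o["eef_pos"]);c=r.read_camera("wrist")
    pt=(np.atleast_2d(P)-p0)@R0;M=c["mount"];p=(pt-M[:3,3])@M[:3,:3]
    s=p[:,:2]/p[:,2:];s=s*(1+c["k1"]*(s**2).sum(1,keepdims=True))
    return s*[c["fx"],c["fy"]]+[c["cx"],c["cy"]]
E
python3 -c "
from h import *
q=[.4482,.2394,np.radians(192.5)]
plan(q,-.005,.013)
snap('pics/w1.png')
for L in [(-50,15,6),(-50,-15,6),(50,15,6),(50,-55,6),(35,-44,36),(-48,0,44),(24,0,44)]: print(L,wproj(world(q,[np.array(L)/1000])).round(0))"
```

```text
time 1.6833 tcp [0.4527 0.2421 0.1506] w 0.0513 F [-0.3  0.  -0.7] q [-18.  25. -19. 109.  10.  48.  61.]
turn [0.02 0.14 0.04] shift [-0.0017  0.1376  0.    ] world target [0.4531 0.2405 0.013 ]
(-50, 15, 6) [[302. 270.]]
(-50, -15, 6) [[335. 270.]]
(50, 15, 6) [[301. 160.]]
(50, -55, 6) [[384. 160.]]
(35, -44, 36) [[376. 182.]]
(-48, 0, 44) [[319. 285.]]
(24, 0, 44) [[320. 198.]]
```

View pics/w1.png

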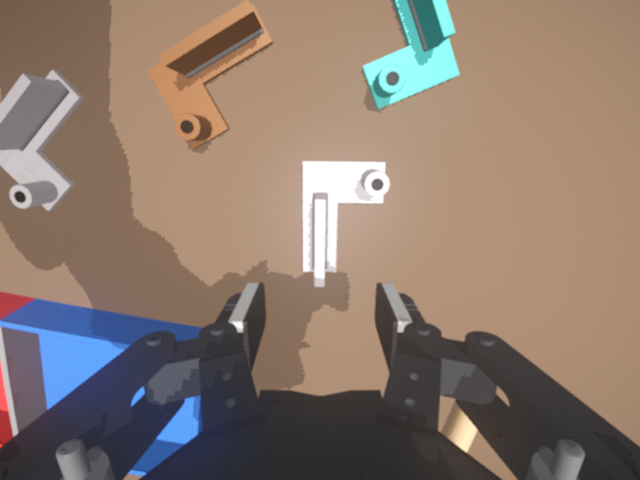

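Wrist view: the bracket's barrel end is up and its barrel (377,183) is on the right, so this is the right-hand one. The predicted corners agree to 1–2 px. Next I descend and grip.

>>> carry_out(
  series=[
    [[0,0,0],[-0.001,0.04,0],60],
    [[0,0,0],[-0.001,0.08,0],60],
    [[0,0,0],[-0.001,0.11,0],60],
    [[0,0,0],[-0.001,0.125,0],60],
    [[0,0,0],[-0.001,0.137,0],60],
    [[0,0,0],[-0.001,0.137,0],60],
    [[0,0,0],[-0.001,0.137,0],60],
    [[0,0,0],[-0.001,0.137,0],0],
    [[0,0,0],[-0.001,0.137,0],0],
    [[0,0,0],[-0.001,0.137,0],0],
    [[0,0,0],[-0.001,0.137,0],0],
    [[0,0,0],[-0.001,0.137,0],0],
    [[0,0,0],[-0.001,0.137,0],0],
    [[0,0,0],[-0.001,0.137,0],0],
    [[0,0,0],[-0.001,0.137,0],0],
    [[0,0,0],[-0.001,0.137,0],0],
  ],
)

```text
time_s: 3.42
eef_pos: [0.4542, 0.2404, 0.0144]
eef_rot: [[-0.216, 0.002, -0.976], [0.976, 0.002, -0.216], [0.001, -1.0, -0.002]]
force: [-0.2, 0.8, 5.3]
gripper_width: 0.0073
```

```bash
python3 -c "
from h import *
q=[.4482,.2394,np.radians(192.5)]
plan(q,-.005,.013)
# red target: footprint centre local (0,-20) at red centre, yaw 182.5
a=np.radians(182.5);c=np.array([.676,-.115]);d=(Rz(a)@[0,-.020,0])[:2]
t=[*(c-d),a];print(t)
plan(t,-.005,.15)"
```

```text
time 3.4167 tcp [0.4542 0.2404 0.0144] w 0.0073 F [-0.2  0.8  5.3] q [-22.  36. -14. 117.  17.  29.  55.]
turn [ 0.13 -0.    0.06] shift [0.0003 0.0014 0.0011] world target [0.4531 0.2405 0.013 ]
[np.float64(0.6768723877473067), np.float64(-0.13498096443163715), np.float64(3.1852258848896513)]
time 3.4167 tcp [0.4542 0.2404 0.0144] w 0.0073 F [-0.2  0.8  5.3] q [-22.  36. -14. 117.  17.  29.  55.]
turn [ 0.12 10.    0.07] shift [-0.4154 -0.1357 -0.1414] world target [ 0.6819 -0.1348  0.15  ]
```

>>> carry_out(
  series=[
    [[0,0,0],[0,-0.015,0],0],
    [[0,0,0],[0,-0.04,0],0],
    [[0,0,0],[0,-0.07,0],0],
    [[0,0,0],[0,-0.1,0],0],
    [[0,0,0],[-0.015,-0.125,-0.005],0],
    [[0,0,0],[-0.04,-0.136,-0.014],0],
    [[0,1,0],[-0.07,-0.136,-0.024],0],
    [[0,2,0],[-0.1,-0.136,-0.034],0],
    [[0,3,0],[-0.13,-0.136,-0.044],0],
    [[0,4,0],[-0.16,-0.136,-0.054],0],
    [[0,5,0],[-0.19,-0.136,-0.065],0],
    [[0,6,0],[-0.22,-0.136,-0.075],0],
    [[0,7,0],[-0.25,-0.136,-0.085],0],
    [[0,8,0],[-0.28,-0.136,-0.095],0],
    [[0,9,0],[-0.31,-0.136,-0.105],0],
    [[0,10,0],[-0.34,-0.136,-0.116],0],
    [[0,10,0],[-0.37,-0.136,-0.126],0],
    [[0,10,0],[-0.395,-0.136,-0.134],0],
    [[0,10,0],[-0.408,-0.136,-0.139],0],
    [[0,10,0],[-0.415,-0.136,-0.141],0],
  ],
)

```text
time_s: 5.08
eef_pos: [0.6809, -0.1386, 0.1483]
eef_rot: [[-0.04, -0.001, -0.999], [0.999, -0.001, -0.04], [-0.001, -1.0, 0.001]]
force: [0.3, -0.1, -4.1]
gripper_width: 0.007
```

>>> carry_out(
  series=[
    [[0,0,0],[0,0,0],0],
    [[0,0,0],[0,0,0],0],
    [[0,0,0],[0,0,0],0],
  ],
)

```text
time_s: 5.33
eef_pos: [0.6803, -0.133, 0.1492]
eef_rot: [[-0.045, -0.001, -0.999], [0.999, 0.001, -0.045], [0.001, -1.0, 0.001]]
force: [-0.3, 0.3, -3.7]
gripper_width: 0.007
```

```bash
python3 -c "
from h import *
t=[.6769,-.135,np.radians(182.5)]
plan(t,-.005,.0185)
snap('pics/w2.png',('top','wrist'));snap('pics/w2s.png',('side',))"
```

```text
time 5.3333 tcp [ 0.6803 -0.133   0.1492] w 0.007 F [-0.3  0.3 -3.7] q [ 17.  39. -14.  81.  10.  62.  93.]
turn [-0.05  0.1   0.08] shift [-0.002   0.1307 -0.0016] world target [ 0.6819 -0.1348  0.0185]
```

View pics/w2.png

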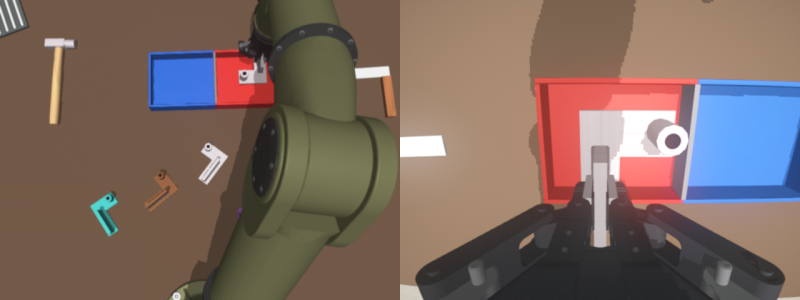

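View pics/w2s.png

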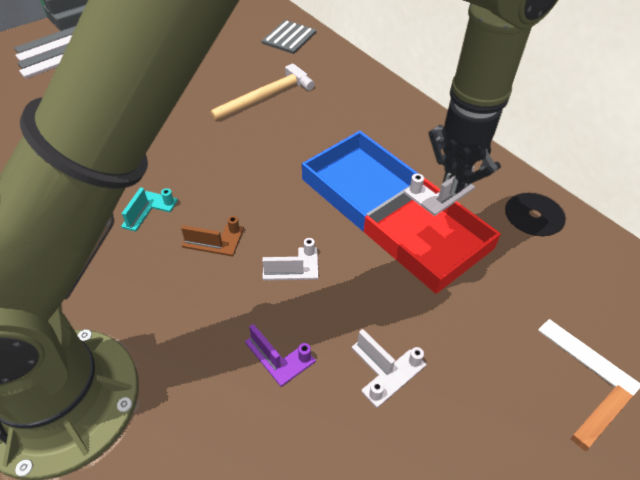

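```bash
python3 -c "
from h import *
q=[.6731,-.022,np.radians(2.47)]
for L in [(-81,0,45),(-81,-189,45),(81,-189,45),(81,0,45),(81,189,45),(-75,-183,45)]: print(L,wproj(world(q,[np.array(L)/1000])).round(0))
snap('pics/w3.png')"
```

```text
(-81, 0, 45) [[475. 124.]]
(-81, -189, 45) [[212. 122.]]
(81, -189, 45) [[229. 324.]]
(81, 0, 45) [[452. 324.]]
(81, 189, 45) [[656. 319.]]
(-75, -183, 45) [[222. 131.]]
```

View pics/w3.png

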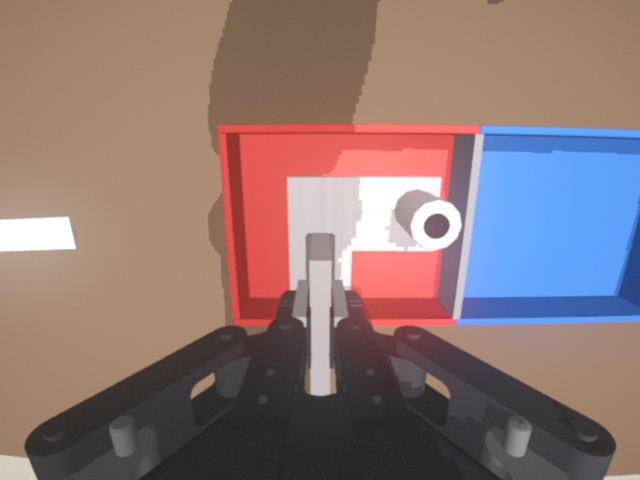

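>>> carry_out(
  series=[
    [[0,0,0],[0.002,0.02,0.003],0],
    [[0,0,0],[0.002,0.045,0.003],0],
    [[0,0,0],[0.002,0.07,0.003],0],
    [[0,0,0],[0.002,0.09,0.003],0],
    [[0,0,0],[0.002,0.105,0.003],0],
    [[0,0,0],[0.002,0.115,0.003],0],
    [[0,0,0],[0.002,0.122,0.003],0],
    [[0,0,0],[0.002,0.127,0.003],0],
    [[0,0,0],[0.002,0.13,0.003],0],
    [[0,0,0],[0.002,0.13,0.003],0],
    [[0,0,0],[0.002,0.13,0.003],0],
    [[0,0,0],[0.002,0.13,0.003],0],
  ],
)

```text
time_s: 6.83
eef_pos: [0.6785, -0.1333, 0.0202]
eef_rot: [[-0.043, 0.001, -0.999], [0.999, -0.0, -0.043], [-0.0, -1.0, -0.001]]
force: [0.4, 0.3, -4.1]
gripper_width: 0.0071
```

Bracket is still 1–2 mm above the floor, so I ease it down, release to a small opening and lift off.

>>> carry_out(
  series=[
    [[0,0,0],[0,0.001,0],0],
    [[0,0,0],[0,0.0015,0],0],
    [[0,0,0],[0,0.0015,0],0],
    [[0,0,0],[0,0.0015,0],0],
    [[0,0,0],[0,0.0015,0],30],
    [[0,0,0],[0,0.0015,0],30],
    [[0,0,0],[0,0.0015,0],30],
    [[0,0,0],[0,0.0015,0],30],
    [[0,0,0],[0,0.0015,0],30],
    [[0,0,0],[0,-0.01,0],30],
    [[0,0,0],[0,-0.03,0],30],
    [[0,0,0],[0,-0.06,0],30],
    [[0,0,0],[0,-0.1,0],30],
    [[0,0,0],[0,-0.135,0],30],
    [[0,0,0],[0,-0.135,0],30],
    [[0,0,0],[0,-0.135,0],60],
  ],
)

```text
time_s: 8.17
eef_pos: [0.6795, -0.1334, 0.1582]
eef_rot: [[-0.043, 0.006, -0.999], [0.999, -0.001, -0.043], [-0.001, -1.0, -0.006]]
force: [-0.6, -0.4, -1.5]
gripper_width: 0.0366
```

```bash
python3 -c "
from h import *
plan([.4219,-.0205,np.radians(-35.8)],-.005,.15)
snap('pics/w4.png')"
```

```text
time 8.1667 tcp [ 0.6795 -0.1334  0.1582] w 0.0366 F [-0.6 -0.4 -1.5] q [ 17.  38. -14.  81.  10.  62.  93.]
turn [ 0.36 38.28  0.04] shift [0.127  0.0065 0.2564] world target [ 0.4178 -0.0176  0.15  ]
```

View pics/w4.png

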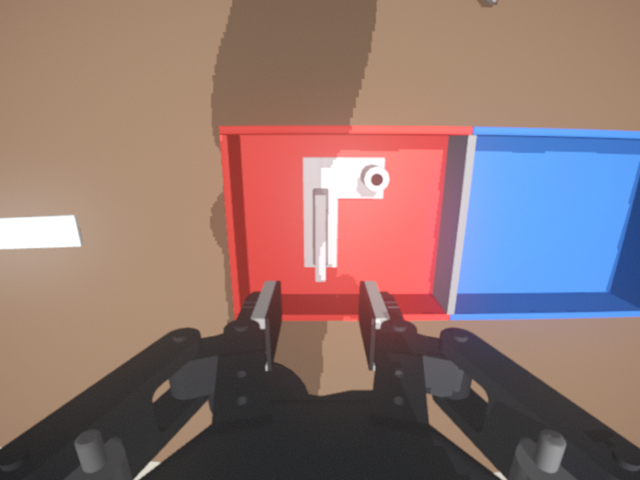

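Right-hand bracket lies flat in the red bay with clearance on every side (plate at 303–385, 157–268). Now for the left-hand one.

>>> carry_out(
  series=[
    [[0,6,0],[0.02,0.001,0.04],60],
    [[0,12,0],[0.04,0.002,0.08],60],
    [[0,18,0],[0.06,0.003,0.12],60],
    [[0,24,0],[0.08,0.004,0.155],60],
    [[0,30,0],[0.1,0.005,0.19],60],
    [[0,35,0],[0.115,0.006,0.225],60],
    [[0,38.3,0],[0.127,0.006,0.25],60],
    [[0,38.3,0],[0.127,0.006,0.256],60],
    [[0,38.3,0],[0.127,0.006,0.256],60],
    [[0,38.3,0],[0.127,0.006,0.256],60],
    [[0,38.3,0],[0.127,0.006,0.256],60],
    [[0,38.3,0],[0.127,0.006,0.256],60],
    [[0,38.3,0],[0.127,0.006,0.256],60],
  ],
)

```text
time_s: 9.3
eef_pos: [0.4176, -0.0179, 0.148]
eef_rot: [[0.586, 0.0, -0.811], [0.811, 0.0, 0.586], [0.0, -1.0, 0.0]]
force: [-0.6, -0.3, 0.1]
gripper_width: 0.0511
```

```bash
python3 -c "
from h import *
q=[.4219,-.0205,np.radians(-35.8)]
plan(q,-.005,.013)
snap('pics/w5.png')
for L in [(-50,15,6),(-50,-15,6),(50,-15,6),(50,55,6),(35,44,36),(-48,0,44),(24,0,44)]: print(L,wproj(world(q,[np.array(L)/1000])).round(0))"
```

```text
time 9.3 tcp [ 0.4176 -0.0179  0.148 ] w 0.0511 F [-0.6 -0.3  0.1] q [  4.  17.  -6. 122.   3.  41.  50.]
turn [-0.   -0.05  0.  ] shift [0.0004 0.135  0.    ] world target [ 0.4178 -0.0176  0.013 ]
(-50, 15, 6) [[337. 173.]]
(-50, -15, 6) [[302. 173.]]
(50, -15, 6) [[304. 282.]]
(50, 55, 6) [[379. 282.]]
(35, 44, 36) [[373. 280.]]
(-48, 0, 44) [[320. 181.]]
(24, 0, 44) [[320. 272.]]
```

View pics/w5.png

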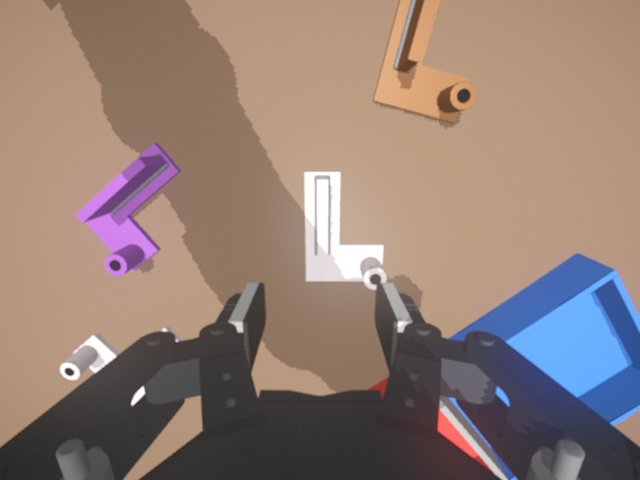

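Barrel end points down in the view and the barrel (374,277) is at image right, so it is left-hand. The web sits about 2 px right of prediction, so I add 2 mm.

>>> carry_out(
  series=[
    [[0,0,0],[0.002,0.04,0],60],
    [[0,0,0],[0.002,0.08,0],60],
    [[0,0,0],[0.002,0.11,0],60],
    [[0,0,0],[0.002,0.125,0],60],
    [[0,0,0],[0.002,0.134,0],60],
    [[0,0,0],[0.002,0.134,0],60],
    [[0,0,0],[0.002,0.134,0],60],
    [[0,0,0],[0.002,0.134,0],0],
    [[0,0,0],[0.002,0.134,0],0],
    [[0,0,0],[0.002,0.134,0],0],
    [[0,0,0],[0.002,0.134,0],0],
    [[0,0,0],[0.002,0.134,0],0],
    [[0,0,0],[0.002,0.134,0],0],
    [[0,0,0],[0.002,0.134,0],0],
    [[0,0,0],[0.002,0.134,0],0],
    [[0,0,0],[0.002,0.134,0],0],
  ],
)

```text
time_s: 11.03
eef_pos: [0.4183, -0.016, 0.0152]
eef_rot: [[0.585, 0.002, -0.811], [0.811, -0.0, 0.585], [0.001, -1.0, -0.001]]
force: [-1.1, 0.2, 7.4]
gripper_width: 0.0068
```

```bash
python3 -c "
from h import *
plan([.4219,-.0205,np.radians(-35.8)],-.005,.013)
a=np.radians(-87.5);c=np.array([.667,.075]);d=(Rz(a)@[0,.020,0])[:2]
t=[*(c-d),a];print(t)
plan(t,-.005,.15)"
```

```text
time 11.0333 tcp [ 0.4183 -0.016   0.0152] w 0.0068 F [-1.1  0.2  7.4] q [  1.  31.  -3. 131.   6.  18.  47.]
turn [ 0.08 -0.03  0.05] shift [-0.0015  0.0022 -0.0006] world target [ 0.4178 -0.0176  0.013 ]
[np.float64(0.6470190355683629), np.float64(0.07412761225269328), np.float64(-1.5271630954950384)]
time 11.0333 tcp [ 0.4183 -0.016   0.0152] w 0.0068 F [-1.1  0.2  7.4] q [  1.  31.  -3. 131.   6.  18.  47.]
turn [5.000e-02 5.167e+01 8.000e-02] shift [ 0.211  -0.1345 -0.1298] world target [0.6468 0.0791 0.15  ]
```

>>> carry_out(
  series=[
    [[0,0,0],[0,-0.015,0],0],
    [[0,0,0],[0,-0.04,0],0],
    [[0,0,0],[0,-0.07,0],0],
    [[0,0,0],[0,-0.1,0],0],
    [[0,2,0],[0.005,-0.12,-0.003],0],
    [[0,6,0],[0.02,-0.134,-0.012],0],
    [[0,11,0],[0.04,-0.134,-0.025],0],
    [[0,16,0],[0.062,-0.134,-0.038],0],
    [[0,21,0],[0.085,-0.134,-0.052],0],
    [[0,26,0],[0.107,-0.134,-0.066],0],
    [[0,31,0],[0.13,-0.134,-0.08],0],
    [[0,36,0],[0.152,-0.134,-0.094],0],
    [[0,41,0],[0.172,-0.134,-0.106],0],
    [[0,45,0],[0.19,-0.134,-0.117],0],
    [[0,49,0],[0.202,-0.134,-0.125],0],
    [[0,51,0],[0.208,-0.134,-0.128],0],
    [[0,51.7,0],[0.211,-0.134,-0.13],0],
    [[0,51.7,0],[0.211,-0.134,-0.13],0],
    [[0,51.7,0],[0.211,-0.134,-0.13],0],
    [[0,51.7,0],[0.211,-0.134,-0.13],0],
  ],
)

```text
time_s: 12.7
eef_pos: [0.6459, 0.0786, 0.1483]
eef_rot: [[0.999, -0.001, -0.044], [0.044, -0.0, 0.999], [-0.001, -1.0, -0.0]]
force: [-0.1, -0.5, -2.5]
gripper_width: 0.0065
```

```bash
python3 -c "
from h import *
plan([.6470,.0741,np.radians(-87.5)],-.005,.0198)
snap('pics/w6.png')"
```

```text
time 12.7 tcp [0.6459 0.0786 0.1483] w 0.0065 F [-0.1 -0.5 -2.5] q [-14.  35.   8.  88.  -5.  57.  -2.]
turn [ 0.01  0.01 -0.05] shift [0.001  0.1285 0.0005] world target [0.6468 0.0791 0.0198]
```

View pics/w6.png

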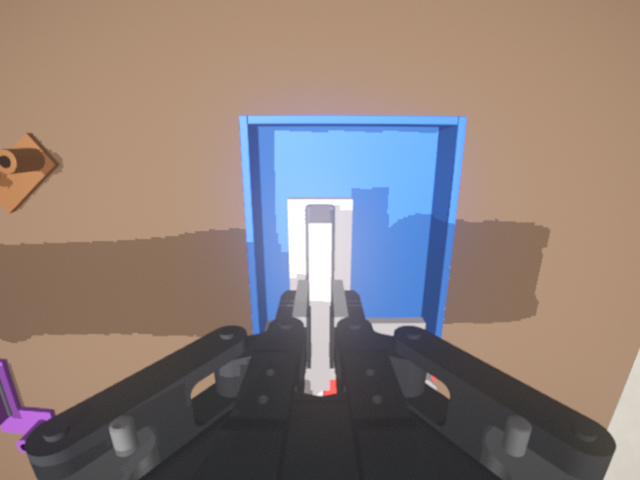

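```bash
python3 -c "
from h import *
for q in ([.671,-.018,np.radians(2.47)],):
  for L in [(-81,189,45),(81,189,45),(75,3,45),(-75,3,45)]: print(L,wproj(world(q,[np.array(L)/1000])).round(0))
q=[.647,.0741,np.radians(-87.5)];print((world([.671,-.018,np.radians(2.47)],[[.0,.003,0],[0,.183,0]])))
print(world(q,np.array([[-50,15,0],[50,-15,0],[50,55,0]])/1000))
"
```

```text
(-81, 189, 45) [[233. 112.]]
(81, 189, 45) [[462. 113.]]
(75, 3, 45) [[429. 342.]]
(-75, 3, 45) [[256. 343.]]
[[ 0.67087071 -0.01500279  0.        ]
 [ 0.66311338  0.16482998  0.        ]]
[[0.65980475 0.1247067  0.        ]
 [0.63419525 0.0234933  0.        ]
 [0.70412862 0.02654666 0.        ]]
```

>>> carry_out(
  series=[
    [[0,0,0],[0.005,0.02,0],0],
    [[0,0,0],[0.005,0.045,0],0],
    [[0,0,0],[0.005,0.07,0],0],
    [[0,0,0],[0.005,0.09,0],0],
    [[0,0,0],[0.005,0.105,0],0],
    [[0,0,0],[0.005,0.115,0],0],
    [[0,0,0],[0.005,0.122,0],0],
    [[0,0,0],[0.005,0.126,0],0],
    [[0,0,0],[0.005,0.128,0],0],
    [[0,0,0],[0.005,0.128,0],0],
    [[0,0,0],[0.005,0.128,0],0],
    [[0,0,0],[0.005,0.128,0],0],
  ],
)

```text
time_s: 13.95
eef_pos: [0.6523, 0.0794, 0.0212]
eef_rot: [[0.999, 0.001, -0.043], [0.043, 0.0, 0.999], [0.001, -1.0, 0.0]]
force: [0.2, 0.4, -2.7]
gripper_width: 0.0067
```

>>> carry_out(
  series=[
    [[0,0,0],[0,0.001,0],0],
    [[0,0,0],[0,0.002,0],0],
    [[0,0,0],[0,0.002,0],0],
    [[0,0,0],[0,0.002,0],0],
    [[0,0,0],[0,0.002,0],30],
    [[0,0,0],[0,0.002,0],30],
    [[0,0,0],[0,0.002,0],30],
    [[0,0,0],[0,0.002,0],30],
    [[0,0,0],[0,0.002,0],30],
    [[0,0,0],[0,-0.01,0],30],
    [[0,0,0],[0,-0.03,0],30],
    [[0,0,0],[0,-0.06,0],30],
    [[0,0,0],[0,-0.1,0],30],
    [[0,0,0],[0,-0.14,0],30],
    [[0,0,0],[-0.04,-0.16,0.03],30],
    [[0,0,0],[-0.08,-0.17,0.07],30],
    [[0,0,0],[-0.11,-0.17,0.1],30],
    [[0,0,0],[-0.13,-0.17,0.13],30],
    [[0,0,0],[-0.13,-0.17,0.16],30],
    [[0,0,0],[-0.13,-0.17,0.18],30],
  ],
)

```text
time_s: 15.62
eef_pos: [0.5108, 0.2573, 0.1921]
eef_rot: [[0.999, -0.0, -0.047], [0.047, 0.003, 0.999], [-0.0, -1.0, 0.003]]
force: [0.0, 0.0, 0.7]
gripper_width: 0.0257
```

>>> carry_out(
  series=[
    [[0,0,0],[0,0,0.04],30],
    [[0,0,0],[0,0,0.08],30],
    [[0,0,0],[0,0,0.08],30],
    [[0,0,0],[0,0,0.08],30],
  ],
)

```text
time_s: 15.95
eef_pos: [0.5093, 0.3367, 0.1907]
eef_rot: [[0.999, -0.0, -0.049], [0.049, 0.001, 0.999], [-0.0, -1.0, 0.001]]
force: [0.9, -1.2, 0.2]
gripper_width: 0.0255
```

```bash
python3 -c "
from h import *
o=r.get_obs();print(o['time_s'],o['force'],o['joint_vel'].round(1) if hasattr(o['joint_vel'],'round') else o['joint_vel'])
snap('pics/f_top.png',('top',));snap('pics/f_side.png',('side',))
a=cv2.imread('pics/f_top.png').astype(int);b=cv2.imread('pics/top0.png').astype(int)
c=cv2.imread('pics/f_side.png').astype(int);d=cv2.imread('pics/side0.png').astype(int)
print('double diff top',np.abs(a-b)[225:305,435:515].max(),'side',np.abs(c-d)[325:410,345:430].max())"
```

```text
15.95 [ 0.93155213 -1.15010949  0.19219044] [ 2.8 -1.   3.2  2.1  1.1 -0.2  0.8]
double diff top 7 side 3
```

View pics/f_top.png

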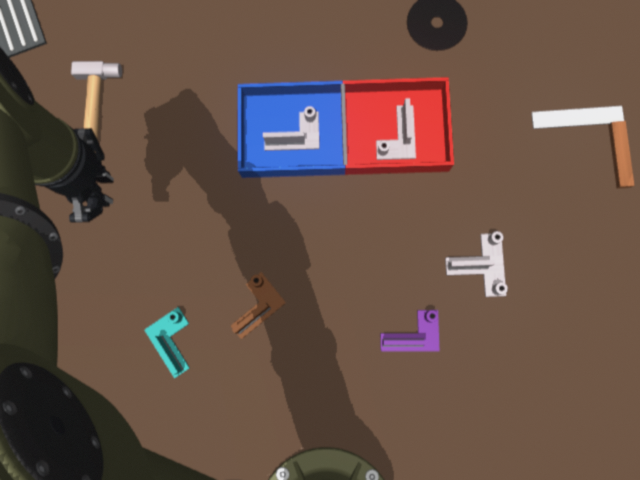

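View pics/f_side.png

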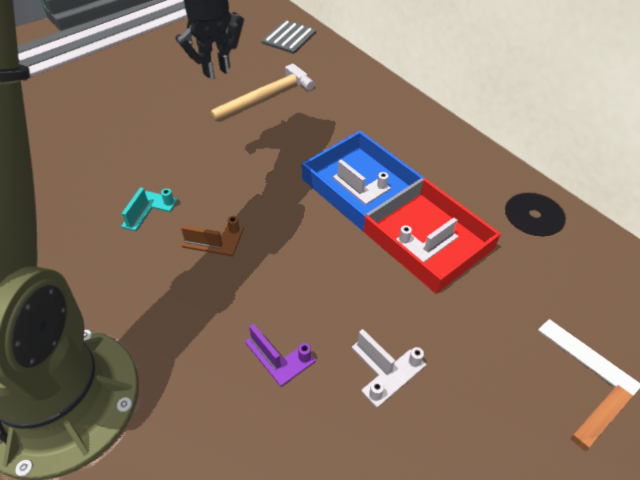

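Left-hand bracket lies flat in blue (263–320, 107–150) and right-hand flat in red (376–415, 98–158). Both are clear of the walls, the two-sided bracket is unmoved, and the gripper is clear.

>>> carry_out(
  series=[
    [[0,0,0],[0,0,0],30],
    [[0,0,0],[0,0,0],30],
    [[0,0,0],[0,0,0],30],
    [[0,0,0],[0,0,0],30],
  ],
)

```text
time_s: 16.38
eef_pos: [0.5109, 0.3326, 0.1905]
eef_rot: [[0.999, 0.0, -0.042], [0.042, -0.0, 0.999], [0.0, -1.0, -0.0]]
force: [0.7, 0.5, 0.4]
gripper_width: 0.0255
```

```bash
python3 -c "
from plant import r
print(r.job_done())"
```

```text
the job is handed in; nothing more can be done
None
```

I laid the left-hand bracket in the blue bay and the right-hand one in the red bay, each gripped by its web, and handed the job in at about 16.4 s of the 53 s allowed.

- **Last checks:** The final top and side pictures show both brackets flat on their bases and clear of the walls. I judged flatness by eye and did not measure tilt or height in the bins.
- **Other objects:** The image patches around the two-sided bracket match the first pictures to within noise. The brown, purple and turquoise look-alikes were not touched, and the gripper was clear of everything at the end.
- **Disagreement:** My estimates of the bin's position differed by about 4 mm between the top and wrist cameras. That is far less than the clearance left around each bracket, which I planned at 25 mm or more.

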